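Ready the colony counter: dish on the sloping stage, lamp toggle on

ROBOT

A 6-joint arm with a two-finger parallel gripper is mounted at the origin on the work surface. World frame = base frame: x ahead of the robot, y to its left, z up, the work surface at z = 0. Lengths are in m, angles in rad, forces in N, time in s.
With the tool pointing down it reaches from about 0.375 to 0.925 m from the base axis. Payload 5.7 kg.
Tool frame: the origin (TCP) lies between the finger pads; the fingertips stand 22 mm ahead of it and the grasp point (between the pads) lies 3 mm ahead of it; z points along the fingers, y is the line along which they close (so a half turn about z gives the same grasp; the last joint's range is limited). The gripper opens to 85 mm and grips with 20 to 120 N. Pads are 22 mm wide; open, the fingers measure 114 mm over their backs; the gripper's body (76 mm by 85 mm) begins 54 mm behind the grasp point. The pads swing forward as they close: fully open they stand 13 mm farther back than shut.
Start: joints at [1.053, 0.359, 1.51, -0, 1.272, -0.115], TCP at [0.235, 0.552, 0.253] pointing down, gripper open.
Joint ranges: [-2.97, 2.97], [-1.01, 2.36], [0.21, 2.38], [-0.96, 4.11], [0.2, 2.71], [-2.98, 2.98]. Speed limits (rad/s): [2.39, 2.39, 3.14, 3.14, 3.14, 3.14].

INTERFACE

Orientations are given as a unit quaternion [w, x, y, z].
In Python, from rig import env gives the robot as it stands. The module is installed in compiled form; this text tells all that it offers.
- The arm moves only by the tool drive_tool, never from a script. Its argument "moves" is a list of rows, each an object of numbers: "wx", "wy", "wz": the turn, a rotation vector about the tool's x, y, z in rad; "tx", "ty", "tz": the shift along the tool's x, y, z in mm; "gripper": the finger opening in mm, from 0 to 85.4. A call has 1 to 10 rows; each row shifts and turns the commanded pose from where the row before left it, along the tool's axes as they then stand; what a row does not reach is not made up. A row lasts 1/8 s, in which the tool goes at most 62.5 mm and 10.7 degrees, less where a joint would pass 70% of its speed; a pose out of reach is approached as far as the arm can. A call is refused whole if a number of a shift passes 62.5 or a number of a turn 0.188, either way. A call with a gripper value outside its range is refused whole. The fingers move at their own pace and stop on an object; "newtons" is the grip in N (left out, the last holds). Time passes only in rows, so rows that do not move let the fingers close. It gives the time, the measured TCP pose, the force, the opening and the grip force at its end, in the units of the state.
- env.sense(): the state, without advancing time (a new reading comes with each control period).
- env.snapshot(name): name is "side" or "top"; returns (picture, depth): 480x640x3 uint8, red, green, blue; 480x640 float32, m along the optical axis (not along the pixel's ray), 0 where there is no reading.
- env.calibration(name): a dict with "fovy" (degrees; the focal length in pixels is half the picture's height over the tangent of half this angle, whatever the lens; pixels are square), "cx", "cy" (the principal point, pixels), "extrinsics" (4x4, takes a point from world to camera coordinates). Camera axes: x right, y up, looking along -z (the intrinsics and any distortion apply to the point x, -y, -z); pixel columns grow to the right and rows downward; lengths in m; the calibration is good to about 2 mm. A picture is of the moment at which its call begins. calibration takes no time and is no camera call.
- env.finish_job(): hands the job in; it is judged then, once.
Trained networks look in the newest picture that a camera, given by its name, has taken for a name from the list of things; names that differ only in an ending like _2 or _b are one class to them, and where a whole thing is asked for, a point or a joint stands for the part that bears it (a point fixed in the world has none). Each returns a list of dicts, best first, with "conf" (0 to 1); they miss things now and then, are a little off and sometimes report something else, mostly with a low value. They report only what shows in the picture. A call takes as long as a camera call. They do not tell look-alikes from the thing itself.
- env.look_for(camera, query): "rect" ([left, top, right, bottom] in pixels, round what is visible of it).
- env.silhouettes(camera, query): "region" (480x640 bool, what is visible of it) and "rect" ([left, top, right, bottom] in pixels, round what is visible of it).
- env.tip_of(camera, query): "at" ([column, row] in pixels: a listed point, or the origin of a listed thing).
The state is a dict: "t": time; "joint_pos": joint angles; "joint_velocities": joint speeds; "joint_efforts": joint torques, N m; "tcp_pos": TCP position; "eef_rot": TCP orientation; "contact_force": force on the tool from outside, world axes, zero at the start; "ft_torque": the same for the moment, N m; "gripper_width": opening from 0.0 (shut) to 1.0 (fully open); "grasp_force": force on a finger pad.
Only numpy, scipy, OpenCV 4.12 (cv2) and the standard library are available. Lean on these libraries where they do the work, as an engineer would, in place of code of your own. Each camera call takes 0.05 s, during which the arm holds its last target. There are 200 camera calls.

TASK

Get the colony counter ready for a count: set the small covered Petri dish flat on its sloping glass, whole inside the engraved ring and just uphill of the two stop pins, setting it down rather than dropping it. Switch the lamp on: flip the long toggle lever up the slope until it snaps over. Leave the short toggle and the other things on the bench as they are.

Things in the scene. Friction and masses are not known exactly. Their poses are not given: they have to be found in the camera images.
- counter: Colony counter: fixed white wedge housing, footprint 240 (x) by 260 mm (y), its top sloping up 15 deg from 35 mm above the bench at the front edge (robot side) to 99 mm at the rear. Round gridded glass stage in the upper part of the slope; dark control strip with two toggles and a knob in the lower. Origin: centre of the underside; x front to rear, y to the left seen from the front, z up.
- stage: The counter's round flat glass stage, 120 mm across, lying with the slope. Origin: centre of the glass surface; x up the slope, y left, z the normal out of the glass. A dark engraved ring, 76 mm inside, is centred on the origin. Two steel stop pins, 6 mm across and 6 mm high, stand at x -26.4, y +22.2 and -22.2 mm; a centred dish clears both by 1.5 mm. The panel around is the plane z = -2 mm.
- lens (a point): Centre of the counter's magnifier, a lens with a rim 48 mm in radius on a bent arm from a post at the rear right corner, swung out over the right side, 185 mm above the bench. Fixed; keep clear of it.
- dish: The small Petri dish with its lid on: clear plastic, dull amber agar with pale specks, a disc 60 mm across and 15 mm high, about 30 g. Stands lid up on the bench to the left of the counter (the large dishes are 90 mm across and stacked). Origin: centre of the underside; z up through the lid.
- lamp (a joint): Long lamp toggle (round bat lever, the left one of two): 0 = off, leaning down the slope to the front; 0.6 rad = on, leaning up the slope; 0.3 = the snap-over centre, square to the panel. Let go anywhere, a spring throws it to the nearer stop; about 4 N at the tip moves it off a stop, less and less towards the centre.
- lamp_pivot (a point): Pivot of the lamp lever, at stage x -115, y +30, z +2 mm (4 mm above the panel); the hinge axis is along the stage's y. The threaded bush around it is 12 mm across and 9 mm high above the panel, its nut 18 mm across and 4 mm high.
- lamp_tip (a point): End of the long lamp lever, 30 mm from its pivot; the lever is 9 mm thick in its upper half, 6 mm below.
- selector (a joint): Short toggle (flat paddle lever), the bright or dark field selector, 60 mm to the right of the lamp toggle (pivot at stage x -115, y -30, z +2 mm): 0 = leaning down the slope, 0.6 rad = up. It may start either way and stays so. Same kind of snap-over spring.
- selector_tip (a point): End of the short selector lever, 20 mm from its pivot; paddle 10 mm wide, 5 mm thick.
- jar: Small white screw-cap jar, 52 mm across, 58 mm high, near the dish. Origin: centre of the underside.
- tape: Roll of beige indicator tape lying flat, 62 mm across, 34 mm bore, 19 mm high, near the dish. Origin: centre of the underside.
- tally: Steel hand tally counter, about 45 mm in size and 50 mm high, on the bench to the right of the colony counter. Origin: centre of the underside.
- plate: Empty 96-well plate, 86 x 128 x 14 mm, on the right. Origin: centre of the underside.
- tipbox: Pipette tip box, 86 x 122 x 60 mm, on the right. Origin: centre of the underside.
- bigdishes: Stack of three large Petri dishes, 90 mm across, 48 mm high, on the left rear. Origin: centre of the underside.
Mind the look-alikes: they are no part of the job. What is shaped like the dish but red is not meant.

How it is judged:
By the outcome, as a careful person would: the job done as asked, in the order asked, and still so for the second after the job is handed in, with the robot touching nothing.
It also fails if it takes over 40 s, if anything falls off the work surface, if the arm or the gripper's body presses on something with over 40 N, if the wrist force passes 120 N, or if a joint passes its speed limit or range.

## Working session

There is one attempt and no reset: what is moved stays moved. The work goes in short steps, Python scripts to look and compute and a tool call to move; the robot and the scene stay as the last step left them, time stands still between calls to the robot, and variables do not carry over. Pictures are saved under pics/ and viewed, at most 10 in all, crops included, and the job is handed in when it is done.

Besides the shell and the picture viewer there is one more tool, called after "Emit:" by a JSON object that holds its "method" and its "body". drive_tool: Moves the arm, as the interface text tells. Its arguments: {"type":"object","properties":{"moves":{"type":"array","items":{"type":"object","properties":{"wx":{"type":"number"},"wy":{"type":"number"},"wz":{"type":"number"},"tx":{"type":"number"},"ty":{"type":"number"},"tz":{"type":"number"},"gripper":{"type":"number"}}}},"newtons":{"type":"number"}},"required":["moves"]}

```bash
mkdir -p pics
cat > h.py <<'E'
import numpy as np, cv2
from rig import env
def cal(n):
    c=env.calibration(n); f=240/np.tan(np.radians(c['fovy'])/2); return c,f
def snap(n,fn=None):
    p,d=env.snapshot(n)
    if fn: cv2.imwrite('pics/'+fn,p[:,:,::-1])
    return p,d
def world(n,u,v,z):  # depth z -> world
    c,f=cal(n); u,v,z=map(np.asarray,(u,v,z))
    P=np.stack([(u-c['cx'])/f*z,-(v-c['cy'])/f*z,-z,np.ones_like(z*1.)],-1)
    return (P@np.linalg.inv(c['extrinsics']).T)[...,:3]
def pix(n,p):
    c,f=cal(n); q=c['extrinsics']@np.append(p,1); return np.array([c['cx']-f*q[0]/q[2],c['cy']+f*q[1]/q[2]])
def ray(n,u,v,h): # intersect ray with world z=h
    a=world(n,u,v,.5);b=world(n,u,v,1.5); return a+(b-a)*(h-a[2])/(b[2]-a[2])
E
python3 - <<'E'
from h import *
np.set_printoptions(precision=4,suppress=True)
for n in('top','side'):
    print({k:v for k,v in env.calibration(n).items()})
    p,d=snap(n,n+'1.png')
    for q in ('dish','counter','stage','jar','tape'):
        for r in env.silhouettes(n,q)[:3]:
            m=r['region']&(d>0); v,u=np.nonzero(m)
            w=world(n,u,v,d[m]) if m.any() else np.zeros((1,3))
            print(n,q,round(r['conf'],2),r['rect'],np.median(w,0),w.min(0),w.max(0))
    for q in('dish','stage','lamp_pivot','lamp_tip','selector_tip','lens','counter'):
        print(n,q,[(round(r['conf'],2),np.round(r['at'],1),world(n,*r['at'],d[int(r['at'][1]),int(r['at'][0])])) for r in env.tip_of(n,q)[:2]])
s=env.sense();print(s)
E
```

```text
{'fovy': 43.317157432109184, 'cx': 316.00303197208757, 'cy': 231.47308094861413, 'extrinsics': array([[ 0.0301, -0.9995,  0.0055, -0.0915],
       [ 0.9768,  0.0306,  0.2118, -0.5698],
       [-0.2119, -0.001 ,  0.9773, -1.3419],
       [ 0.    ,  0.    ,  0.    ,  1.    ]])}
top dish 0.92 [181.5, 185.0, 204.1, 211.1] [0.656  0.2297 0.0148] [ 0.6276  0.2008 -0.0075] [0.6954 0.2611 0.0244]
top dish 0.89 [168.2, 228.1, 197.8, 251.1] [0.5499 0.2446 0.0147] [ 0.521   0.2151 -0.0079] [0.5859 0.2784 0.0244]
top dish 0.78 [220.3, 212.6, 243.6, 237.2] [0.595  0.1268 0.015 ] [0.5661 0.0984 0.0029] [0.6255 0.1574 0.024 ]
top counter 0.83 [277.1, 158.1, 462.8, 294.3] [ 0.5858 -0.1483  0.0724] [ 0.4307 -0.3825 -0.0053] [0.7649 0.0141 0.2063]
top counter 0.22 [106.8, 158.7, 148.8, 201.9] [0.6835 0.3787 0.0466] [ 0.6426  0.3371 -0.0067] [0.7473 0.4467 0.0595]
top stage 0.74 [314.0, 192.6, 363.9, 277.3] [ 0.5983 -0.1256  0.0769] [ 0.4696 -0.1849  0.045 ] [ 0.6578 -0.0681  0.0977]
top jar 0.96 [116.2, 259.3, 144.5, 285.0] [0.4729 0.3519 0.0558] [ 0.4499  0.3328 -0.0032] [0.4999 0.3832 0.0653]
top ta
[... 2389 characters left out ...]
, array([ 0.6776, -0.3336,  0.1884])), (0.22, array([331.6, 284.8]), array([ 0.5522, -0.16  ,  0.061 ]))]
side counter [(0.8, array([332.2, 288.3]), array([ 0.5487, -0.1688,  0.0603]))]
{'t': 1.3, 'joint_pos': array([ 1.0529,  0.3588,  1.5104,  0.    ,  1.2725, -0.1151]), 'joint_velocities': array([-0.0008,  0.0009,  0.0012, -0.0003,  0.0002,  0.0002]), 'joint_efforts': array([ -0.0023, -52.7599, -27.905 ,  -0.0006,   0.0022,   0.    ]), 'tcp_pos': array([0.2352, 0.552 , 0.2533]), 'eef_rot': array([-0.    ,  0.2001,  0.9798, -0.    ]), 'contact_force': array([-0.5153, -0.1708, -1.0228]), 'ft_torque': array([ 0.0233, -0.037 , -0.0173]), 'grasp_force': 0.0, 'gripper_width': 1.0013062986785128}
```

View pics/top1.png

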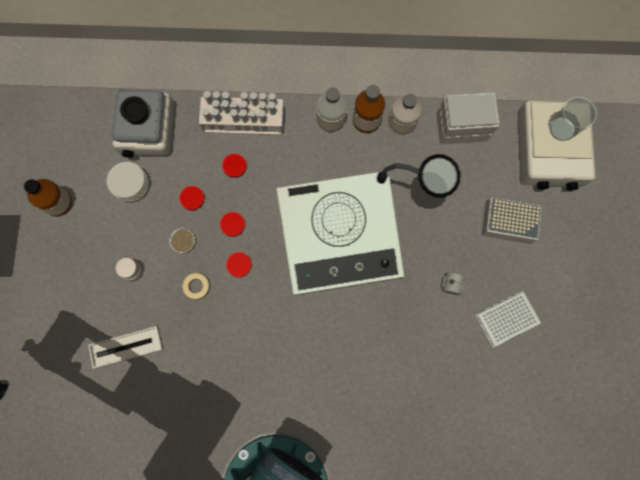

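View pics/side1.png

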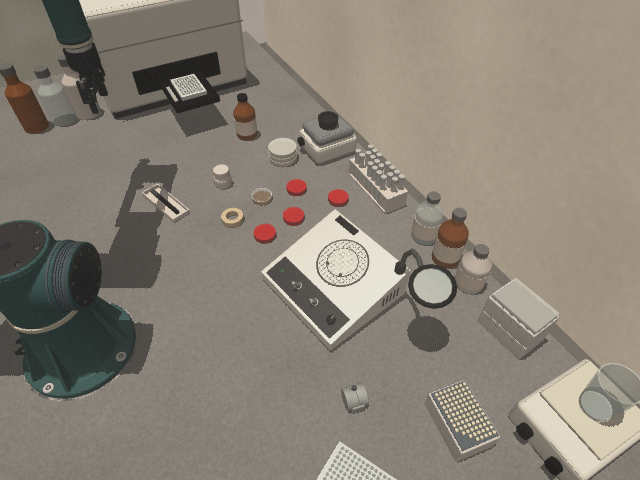

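The amber dish is at top (182,240) and side (262,197); the other discs of that size are red. The counter is slightly yawed. The long lever is at about top (334,271) and the selector at (359,267). Next I'll fit the panel plane and rectify it.

```bash
cat > fit.py <<'E'
from h import *
np.set_printoptions(precision=4,suppress=True)
out=[]
for n in('top','side'):
    p,d=snap(n)
    v,u=np.nonzero(d>0); w=world(n,u,v,d[v,u])
    m=(abs(w[:,0]-.57)<.17)&(abs(w[:,1]+.135)<.17)&(w[:,2]>.03)&(w[:,2]<.11)
    w=w[m]; c,nn=w.mean(0),None
    for i in range(8):
        r=(w-c)@nn if nn is not None else np.zeros(len(w))
        g=w[abs(r)<(.015 if i<3 else .005)]; c=g.mean(0); nn=np.linalg.svd(g-c,full_matrices=False)[2][2]; nn*=np.sign(nn[2])
    yaw=np.arctan2(-nn[1],-nn[0])
    rect=cv2.minAreaRect((g[:,:2]*1000).astype(np.float32))
    print(n,'tilt',np.degrees(np.arccos(nn[2])),'yaw',np.degrees(yaw),rect,'c',c)
    # bench height & dish
    for r in env.silhouettes(n,'dish'):
        mm=r['region']&(d>0); vv,uu=np.nonzero(mm); q=world(n,uu,vv,d[mm]); col=p[mm].mean(0)
        if np.hypot(*(np.median(q,0)[:2]-[.55,.243]))<.03:
            t=q[q[:,2]>.009]; (a,b),R=cv2.minEnclosingCircle((t[:,:2]*1000).astype(np.float32))
            cs,_=cv2.findContours(r['region'].astype(np.uint8),0,1); M=cs[0].reshape(-1,2).astype(float)
            e=cv2.fitEllipse(M.astype(np.float32)); 
            print('dish',r['conf'],col,t.mean(0),(a,b,R),'ellipse centre at z=.0075',ray(n,*e[0],.0075),e[1])
    # rectify using nominal yaw, plane through c
    Y=float(np.radians(YAW)) if 'YAW' in globals() else yaw
    ex=np.array([np.cos(Y)*np.cos(.2618),np.sin(Y)*np.cos(.2618),np.sin(.2618)]); ey=np.array([-np.sin(Y),np.cos(Y),0])
    nz=np.cross(ex,ey); o=np.array([.56,-.13,0]); o[2]=c[2]-((o-c)[:2]@nn[:2])/nn[2]
    print('origin of rectified',o,'yaw',np.degrees(Y))
    # pixel (i,j): x=(300-j)/2mm up the slope, y=(300-i)/2
    src=np.float32([pix(n,o+ex*(300-j)/2000+ey*(300-i)/2000) for i,j in((0,0),(600,0),(600,600),(0,600))])
    H=cv2.getPerspectiveTransform(np.float32([[0,0],[600,0],[600,600],[0,600]]),src)
    W=cv2.warpPerspective(p,H,(600,600),flags=cv2.INTER_CUBIC|cv2.WARP_INVERSE_MAP)
    out.append(W); cv2.imwrite(f'pics/rect_{n}.png',W[:,:,::-1])
cv2.imwrite('pics/rect.png',np.hstack([cv2.resize(W,(400,400)) for W in out])[:,:,::-1])
E
python3 fit.py
```

```text
top tilt 14.809303334207298 yaw 10.805922728157263 ((571.0974731445312, -131.5555877685547), (241.90731811523438, 260.3502197265625), 11.040231704711914) c [ 0.5707 -0.1296  0.0681]
dish 0.73 [122.477  108.3996  83.4414] [0.5512 0.2445 0.0153] (551.1517944335938, 244.48687744140625, 30.47121238708496) ellipse centre at z=.0075 [0.5528 0.2463 0.0075] (22.84181022644043, 24.91093635559082)
origin of rectified [ 0.56   -0.13    0.0653] yaw 10.805922728157263
side tilt 14.973420225129278 yaw 11.15948655828559 ((572.5545043945312, -129.0457000732422), (243.57174682617188, 263.8533020019531), 10.997753143310547) c [ 0.5698 -0.138   0.0675]
dish 0.75 [139.8185 124.6301 107.1815] [0.5522 0.2436 0.0156] (553.10546875, 246.97161865234375, 33.155574798583984) ellipse centre at z=.0075 [0.5536 0.2481 0.0075] (17.06037712097168, 19.883403778076172)
origin of rectified [ 0.56   -0.13    0.0653] yaw 11.15948655828559
```

View pics/rect.png

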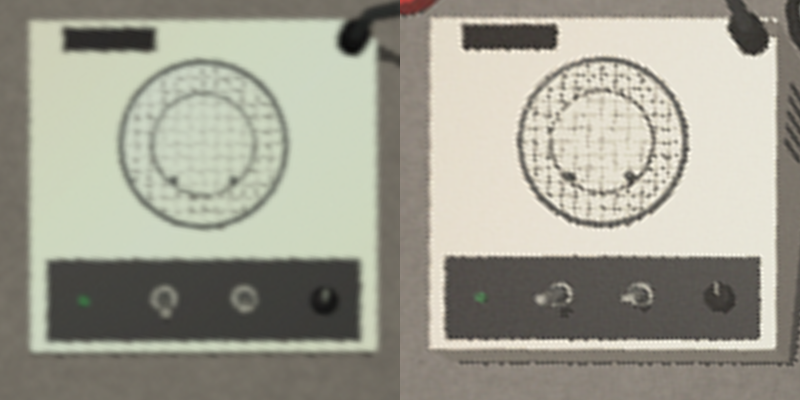

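```bash
cat > plan.py <<'E'
from h import *
from scipy.spatial.transform import Rotation as Ro
np.set_printoptions(precision=1,suppress=True)
Y=np.radians(11.); T=np.radians(15.)
EX=np.array([np.cos(Y)*np.cos(T),np.sin(Y)*np.cos(T),np.sin(T)]); EY=np.array([-np.sin(Y),np.cos(Y),0]); NZ=np.cross(EX,EY)
S=np.array([.6006,-.1244,.0772])
RT=np.column_stack([-EX,EY,-NZ])            # tool square to the glass
RD=np.column_stack([[-np.cos(Y),-np.sin(Y),0],EY,[0,0,-1]]) # straight down
def st(x,y,z): return S+(EX*x+EY*y+NZ*z)/1000
def cur():
    s=env.sense(); q=s['eef_rot']; return s,s['tcp_pos'],Ro.from_quat([q[1],q[2],q[3],q[0]]).as_matrix()
def rows(p1,R1,N):
    s,p,R=cur(); w=Ro.from_matrix(R.T@R1).as_rotvec()/N; dp=(np.array(p1)-p)/N*1000
    print('t',round(s['t'],2),'pos',p*1000,'F',s['contact_force'],'dist/row',np.linalg.norm(dp),'turn/row',np.round(w,3))
    for i in range(N): print(i,R.T@dp); R=R@Ro.from_rotvec(w).as_matrix()
E
python3 -c "
from plan import *
rows([.552,.245,.10],RD,10)"
```

```text
t 1.5 pos [235.2 551.9 253.3] F [-0.8 -0.   0.5] dist/row 46.70011058573841 turn/row [-0.  -0.  -0.1]
0 [-41.2 -15.8  15.3]
1 [-40.2 -18.2  15.3]
2 [-39.  -20.6  15.3]
3 [-37.7 -22.9  15.3]
4 [-36.3 -25.1  15.3]
5 [-34.7 -27.2  15.3]
6 [-33.1 -29.2  15.3]
7 [-31.3 -31.1  15.3]
8 [-29.4 -32.9  15.3]
9 [-27.3 -34.6  15.3]
```

Emit:
{"method": "drive_tool", "body": {"moves": [{"tx": -41, "ty": -16, "tz": 15, "wz": -0.06, "gripper": 85}, {"tx": -40, "ty": -18, "tz": 15, "wz": -0.06}, {"tx": -39, "ty": -21, "tz": 15, "wz": -0.06}, {"tx": -38, "ty": -23, "tz": 15, "wz": -0.06}, {"tx": -36, "ty": -25, "tz": 15, "wz": -0.06}, {"tx": -35, "ty": -27, "tz": 15, "wz": -0.06}, {"tx": -33, "ty": -29, "tz": 15, "wz": -0.06}, {"tx": -31, "ty": -31, "tz": 15, "wz": -0.06}, {"tx": -29, "ty": -33, "tz": 15, "wz": -0.06}, {"tx": -27, "ty": -35, "tz": 15, "wz": -0.06}]}}

```text
$.moves[0]: bad value
```

Run:
```python
from plan import *
rows([.552,.245,.027],RD,3)
snap('side','s2.png')
p,d=snap('top'); q=p[180:300,130:250]; cv2.imwrite('pics/t2.png',cv2.resize(q,(480,480),interpolation=2)[:,:,::-1])
p,d=snap('side'); q=p[110:230,200:340]; cv2.imwrite('pics/ts2.png',np.hstack([cv2.resize(q,(560//7*5,400)),cv2.resize(p[:0+1],(1,400))])[:,:,::-1])
```

```text
t 1.5 pos [235.2 551.9 253.3] F [-0.8 -0.   0.5] dist/row 165.26079504744825 turn/row [-0.  -0.  -0.2]
0 [-137.3  -52.7   75.4]
1 [-124.2  -78.7   75.4]
2 [-106.2 -101.6   75.4]
```

View pics/ts2.png

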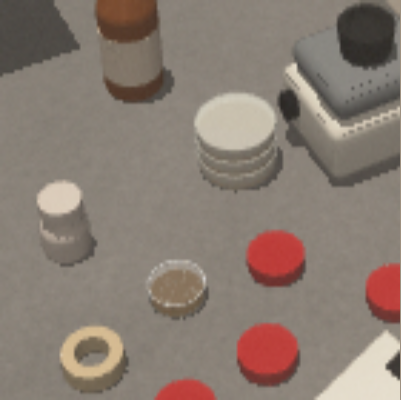

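The move was refused, possibly because each row needs every field. I'll retry with full rows. The picture shows the dish alone (crop 178,288) and the arm unmoved.

Emit:
{"method": "drive_tool", "body": {"moves": [{"tx": -41, "ty": -16, "tz": 15, "wx": 0, "wy": 0, "wz": -0.06, "gripper": 85}, {"tx": -40, "ty": -18, "tz": 15, "wx": 0, "wy": 0, "wz": -0.06, "gripper": 85}, {"tx": -39, "ty": -21, "tz": 15, "wx": 0, "wy": 0, "wz": -0.06, "gripper": 85}, {"tx": -38, "ty": -23, "tz": 15, "wx": 0, "wy": 0, "wz": -0.06, "gripper": 85}, {"tx": -36, "ty": -25, "tz": 15, "wx": 0, "wy": 0, "wz": -0.06, "gripper": 85}, {"tx": -35, "ty": -27, "tz": 15, "wx": 0, "wy": 0, "wz": -0.06, "gripper": 85}, {"tx": -33, "ty": -29, "tz": 15, "wx": 0, "wy": 0, "wz": -0.06, "gripper": 85}, {"tx": -31, "ty": -31, "tz": 15, "wx": 0, "wy": 0, "wz": -0.06, "gripper": 85}, {"tx": -29, "ty": -33, "tz": 15, "wx": 0, "wy": 0, "wz": -0.06, "gripper": 85}, {"tx": -27, "ty": -35, "tz": 15, "wx": 0, "wy": 0, "wz": -0.06, "gripper": 85}]}}

```text
t: 2.9
tcp_pos: [0.5528, 0.2444, 0.1029]
eef_rot: [0.0, -0.099, 0.995, 0.0]
contact_force: [0.4, 0.4, 0.4]
gripper_width: 0.992
grasp_force: 0.0
```

Run:
```python
from plan import *
rows([.552,.245,.027],RD,3)
p,d=snap('top'); q=p[180:300,130:250]; cv2.imwrite('pics/t2.png',cv2.resize(q,(400,400),interpolation=2)[:,:,::-1])
p,d=snap('side'); q2=p[110:230,200:320]; cv2.imwrite('pics/ts3.png',np.hstack([cv2.resize(q,(400,400)),cv2.resize(q2,(400,400))])[:,:,::-1])
```

```text
t 2.9 pos [552.8 244.4 102.9] F [0.4 0.4 0.4] dist/row 25.299951034328654 turn/row [0. 0. 0.]
0 [ 0.2  0.2 25.3]
1 [ 0.2  0.2 25.3]
2 [ 0.2  0.2 25.3]
```

View pics/ts3.png

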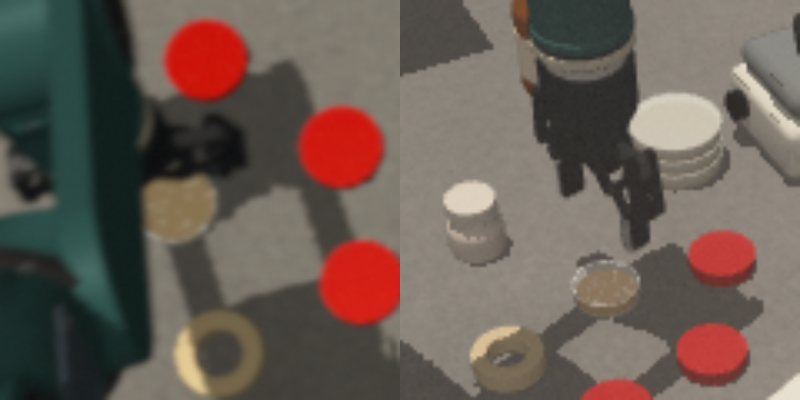

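Emit:
{"method": "drive_tool", "body": {"moves": [{"tx": 0, "ty": 0, "tz": 30, "wx": 0, "wy": 0, "wz": 0, "gripper": 85}, {"tx": 0, "ty": 0, "tz": 30, "wx": 0, "wy": 0, "wz": 0, "gripper": 85}, {"tx": 0.5, "ty": 0.5, "tz": 14, "wx": 0, "wy": 0, "wz": 0, "gripper": 85}, {"tx": 0, "ty": 0, "tz": 6, "wx": 0, "wy": 0, "wz": 0, "gripper": 85}, {"tx": 0, "ty": 0, "tz": 0, "wx": 0, "wy": 0, "wz": 0, "gripper": 70}, {"tx": 0, "ty": 0, "tz": 0, "wx": 0, "wy": 0, "wz": 0, "gripper": 62}, {"tx": 0, "ty": 0, "tz": 0, "wx": 0, "wy": 0, "wz": 0, "gripper": 55}, {"tx": 0, "ty": 0, "tz": 0, "wx": 0, "wy": 0, "wz": 0, "gripper": 50}, {"tx": 0, "ty": 0, "tz": 0, "wx": 0, "wy": 0, "wz": 0, "gripper": 50}], "newtons": 20}}

```text
t: 4.12
tcp_pos: [0.5517, 0.2462, 0.0245]
eef_rot: [0.001, -0.098, 0.995, 0.0]
contact_force: [-1.0, 0.5, 6.6]
gripper_width: 0.692
grasp_force: 21.1
```

Emit:
{"method": "drive_tool", "body": {"moves": [{"tx": 0, "ty": 0, "tz": -15, "wx": 0, "wy": 0, "wz": 0, "gripper": 50}, {"tx": 0, "ty": 0, "tz": -35, "wx": 0, "wy": 0, "wz": 0, "gripper": 50}, {"tx": 0, "ty": 0, "tz": -40, "wx": 0, "wy": 0, "wz": 0, "gripper": 50}, {"tx": 0, "ty": 0, "tz": -40, "wx": 0, "wy": 0, "wz": 0, "gripper": 50}, {"tx": 0, "ty": 0, "tz": -5, "wx": 0, "wy": 0, "wz": 0, "gripper": 50}]}}

```text
t: 4.75
tcp_pos: [0.5532, 0.2465, 0.1625]
eef_rot: [0.003, -0.098, 0.995, 0.001]
contact_force: [0.8, 0.6, -0.5]
gripper_width: 0.691
grasp_force: 21.9
```

```bash
python3 -c "
from plan import *
rows(st(2.5,0,60),RT,10)"
```

```text
t 4.75 pos [553.2 246.5 162.5] F [ 0.8  0.6 -0.5] dist/row 37.59399019399186 turn/row [ 0. -0.  0.]
0 [  4.  -37.3   2.6]
1 [  4.  -37.3   2.5]
2 [  4.  -37.3   2.4]
3 [  4.1 -37.3   2.3]
4 [  4.1 -37.3   2.2]
5 [  4.2 -37.3   2.1]
6 [  4.2 -37.3   2. ]
7 [  4.2 -37.3   1.9]
8 [  4.3 -37.3   1.8]
9 [  4.3 -37.3   1.7]
```

Emit:
{"method": "drive_tool", "body": {"moves": [{"tx": 4, "ty": -25, "tz": 2.5, "wx": 0, "wy": -0.026, "wz": 0, "gripper": 50}, {"tx": 4, "ty": -37, "tz": 2.5, "wx": 0, "wy": -0.026, "wz": 0, "gripper": 50}, {"tx": 4, "ty": -43, "tz": 2.4, "wx": 0, "wy": -0.026, "wz": 0, "gripper": 50}, {"tx": 4, "ty": -43, "tz": 2.3, "wx": 0, "wy": -0.026, "wz": 0, "gripper": 50}, {"tx": 4, "ty": -43, "tz": 2.2, "wx": 0, "wy": -0.026, "wz": 0, "gripper": 50}, {"tx": 4, "ty": -43, "tz": 2, "wx": 0, "wy": -0.026, "wz": 0, "gripper": 50}, {"tx": 4, "ty": -43, "tz": 2, "wx": 0, "wy": -0.026, "wz": 0, "gripper": 50}, {"tx": 4, "ty": -43, "tz": 2, "wx": 0, "wy": -0.026, "wz": 0, "gripper": 50}, {"tx": 4, "ty": -33, "tz": 2, "wx": 0, "wy": -0.026, "wz": 0, "gripper": 50}, {"tx": 4, "ty": -20, "tz": 2, "wx": 0, "wy": -0.027, "wz": 0, "gripper": 50}]}}

```text
t: 6.0
tcp_pos: [0.5873, -0.129, 0.1315]
eef_rot: [0.13, -0.097, 0.987, 0.013]
contact_force: [-0.6, -0.1, -1.1]
gripper_width: 0.683
grasp_force: 21.9
```

Run:
```python
from plan import *
rows(st(2.5,0,40),RT,1)
s,p,R=cur(); print(((p-S)*1000)@np.column_stack([EX,EY,NZ]), np.round(Ro.from_matrix(R.T@RT).as_rotvec(),3))
p,d=snap('side'); q=p[170:330,250:450]; cv2.imwrite('pics/s4.png',cv2.resize(q,(750,600),interpolation=2)[:,:,::-1])
```

```text
t 6.0 pos [ 587.3 -129.   131.5] F [-0.6 -0.1 -1.1] dist/row 16.278640621390444 turn/row [ 0. -0.  0.]
0 [-1.9  1.9 16. ]
[ 0.6 -2.  56. ] [ 0. -0.  0.]
```

View pics/s4.png

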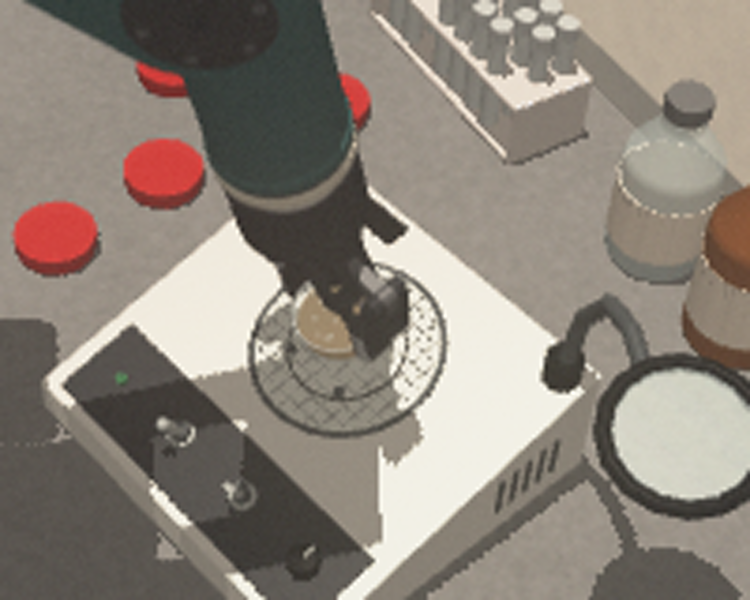

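The dish is held over the stage (about 335,320 in the crop), above the ring and uphill of the pins (290,350 and 338,392). I'll lower it to a few mm above the glass.

Emit:
{"method": "drive_tool", "body": {"moves": [{"tx": -1, "ty": 1, "tz": 12, "wx": 0, "wy": 0, "wz": 0, "gripper": 50}, {"tx": -1, "ty": 1, "tz": 10, "wx": 0, "wy": 0, "wz": 0, "gripper": 50}, {"tx": 0, "ty": 0, "tz": 4, "wx": 0, "wy": 0, "wz": 0, "gripper": 50}, {"tx": 0, "ty": 0, "tz": 0, "wx": 0, "wy": 0, "wz": 0, "gripper": 50}]}}

```text
t: 6.55
tcp_pos: [0.5956, -0.1226, 0.1067]
eef_rot: [0.129, -0.098, 0.987, 0.013]
contact_force: [-0.6, -0.4, -0.6]
gripper_width: 0.689
grasp_force: 21.9
```

Run:
```python
from plan import *
s,p,R=cur(); E=np.column_stack([EX,EY,NZ]); print(((p-S)*1000)@E, np.round(Ro.from_matrix(R.T@RT).as_rotvec(),3),s['contact_force'])
print(env.sense()['contact_force'])
out=[]
for n in('top','side'):
    im,d=snap(n)
    # rectify on glass plane, x +-50, y +-50 at 4 px/mm ; overlay ring r38 and pins
    c=[(0,0),(400,0),(400,400),(0,400)]
    src=np.float32([pix(n,st((200-j)/4,(200-i)/4,0)) for i,j in c])
    H=cv2.getPerspectiveTransform(np.float32(c),src)
    W=cv2.warpPerspective(im,H,(400,400),flags=cv2.INTER_CUBIC|cv2.WARP_INVERSE_MAP)
    cv2.circle(W,(200,200),152,(0,0,255),1)
    for y in(22.2,-22.2): cv2.circle(W,(int(200-4*y),int(200+4*26.4)),12,(0,255,0),1)
    out.append(W)
cv2.imwrite('pics/r5.png',np.hstack(out)[:,:,::-1])
```

```text
[ 3.2  2.8 29.7] [ 0. -0.  0.] [-0.6 -0.4 -0.6]
[-0.6 -0.4 -0.6]
```

View pics/r5.png

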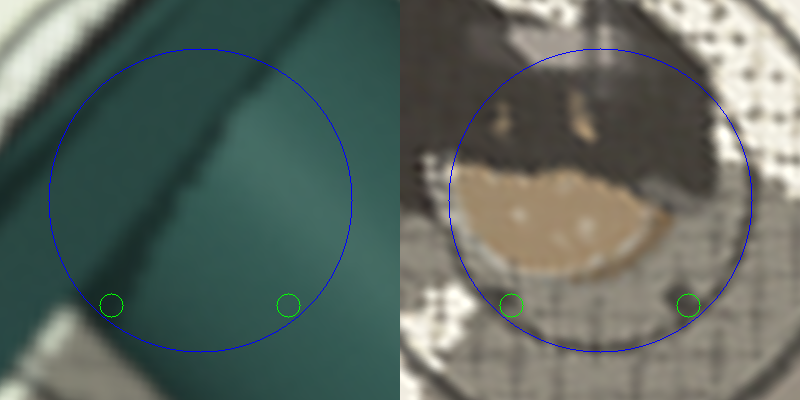

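Emit:
{"method": "drive_tool", "body": {"moves": [{"tx": -1, "ty": -2.5, "tz": 1, "wx": 0, "wy": 0, "wz": 0, "gripper": 50}, {"tx": 0, "ty": 0, "tz": 2, "wx": 0, "wy": 0, "wz": 0, "gripper": 50}, {"tx": 0, "ty": 0, "tz": 0.5, "wx": 0, "wy": 0, "wz": 0, "gripper": 50}, {"tx": 0, "ty": 0, "tz": 0, "wx": 0, "wy": 0, "wz": 0, "gripper": 50}]}}

```text
t: 7.15
tcp_pos: [0.5979, -0.1257, 0.1042]
eef_rot: [0.129, -0.098, 0.987, 0.013]
contact_force: [-0.8, 0.1, -0.1]
gripper_width: 0.688
grasp_force: 21.9
```

Emit:
{"method": "drive_tool", "body": {"moves": [{"tx": 0, "ty": 0, "tz": 0.7, "wx": 0, "wy": 0, "wz": 0, "gripper": 50}, {"tx": 0, "ty": 0, "tz": 0, "wx": 0, "wy": 0, "wz": 0, "gripper": 50}]}}

```text
t: 7.4
tcp_pos: [0.5981, -0.1256, 0.1035]
eef_rot: [0.129, -0.098, 0.987, 0.013]
contact_force: [0.1, 0.3, -0.4]
gripper_width: 0.688
grasp_force: 21.9
```

Emit:
{"method": "drive_tool", "body": {"moves": [{"tx": 0, "ty": 0, "tz": 0.7, "wx": 0, "wy": 0, "wz": 0, "gripper": 50}, {"tx": 0, "ty": 0, "tz": 0, "wx": 0, "wy": 0, "wz": 0, "gripper": 50}]}}

```text
t: 7.65
tcp_pos: [0.5983, -0.1256, 0.1028]
eef_rot: [0.129, -0.098, 0.987, 0.013]
contact_force: [-0.2, 0.1, -1.2]
gripper_width: 0.69
grasp_force: 21.9
```

Run:
```python
from plan import *
s,p,R=cur(); E=np.column_stack([EX,EY,NZ]); print(((p-S)*1000)@E,s['contact_force']@E)
```

```text
[ 4.3 -0.7 25.4] [-0.5  0.1 -1.1]
```

Expected contact is at about 24.5, so I'll keep creeping.

Emit:
{"method": "drive_tool", "body": {"moves": [{"tx": 0, "ty": 0, "tz": 0.7, "wx": 0, "wy": 0, "wz": 0, "gripper": 50}, {"tx": 0, "ty": 0, "tz": 0, "wx": 0, "wy": 0, "wz": 0, "gripper": 50}]}}

```text
t: 7.9
tcp_pos: [0.5985, -0.1255, 0.1021]
eef_rot: [0.129, -0.098, 0.987, 0.013]
contact_force: [0.3, -0.7, -0.8]
gripper_width: 0.689
grasp_force: 21.9
```

Emit:
{"method": "drive_tool", "body": {"moves": [{"tx": 0, "ty": 0, "tz": 0.6, "wx": 0, "wy": 0, "wz": 0, "gripper": 50}, {"tx": 0, "ty": 0, "tz": 0, "wx": 0, "wy": 0, "wz": 0, "gripper": 50}]}}

```text
t: 8.15
tcp_pos: [0.5987, -0.1255, 0.1016]
eef_rot: [0.129, -0.098, 0.987, 0.013]
contact_force: [0.3, -0.9, -0.3]
gripper_width: 0.684
grasp_force: 21.9
```

Emit:
{"method": "drive_tool", "body": {"moves": [{"tx": 0, "ty": 0, "tz": 0.6, "wx": 0, "wy": 0, "wz": 0, "gripper": 50}, {"tx": 0, "ty": 0, "tz": 0, "wx": 0, "wy": 0, "wz": 0, "gripper": 50}]}}

```text
t: 8.4
tcp_pos: [0.5987, -0.1255, 0.1014]
eef_rot: [0.13, -0.098, 0.987, 0.013]
contact_force: [-1.9, 0.8, 4.2]
gripper_width: 0.691
grasp_force: 22.4
```

Touched down at 4 N. Now I'll release, back off and look.

Emit:
{"method": "drive_tool", "body": {"moves": [{"tx": 0, "ty": 0, "tz": 0, "wx": 0, "wy": 0, "wz": 0, "gripper": 62}, {"tx": 0, "ty": 0, "tz": 0, "wx": 0, "wy": 0, "wz": 0, "gripper": 70}, {"tx": 0, "ty": 0, "tz": 0, "wx": 0, "wy": 0, "wz": 0, "gripper": 78}, {"tx": 0, "ty": 0, "tz": 0, "wx": 0, "wy": 0, "wz": 0, "gripper": 80}, {"tx": 0, "ty": 0, "tz": -10, "wx": 0, "wy": 0, "wz": 0, "gripper": 80}, {"tx": 0, "ty": 0, "tz": -30, "wx": 0, "wy": 0, "wz": 0, "gripper": 80}, {"tx": 20, "ty": 10, "tz": -30, "wx": 0, "wy": 0, "wz": 0, "gripper": 40}, {"tx": 45, "ty": 10, "tz": 0, "wx": 0, "wy": 0, "wz": 0, "gripper": 0}, {"tx": 45, "ty": 10, "tz": 0, "wx": 0, "wy": 0, "wz": 0, "gripper": 0}, {"tx": 40, "ty": 0, "tz": 0, "wx": 0, "wy": 0, "wz": 0, "gripper": 0}]}}

```text
t: 9.65
tcp_pos: [0.4313, -0.1273, 0.1303]
eef_rot: [0.13, -0.098, 0.987, 0.013]
contact_force: [0.7, -0.8, 1.0]
gripper_width: 0.082
grasp_force: 0.0
```

```bash
cat > look.py <<'E'
from plan import *
import sys
s,p,R=cur(); E=np.column_stack([EX,EY,NZ]); print('t',s['t'],((p-S)*1000)@E,s['contact_force']@E,s['gripper_width'])
out=[]
for n in('top','side'):
    im,d=snap(n)
    c=[(0,0),(400,0),(400,600),(0,600)]  # 3 px/mm, x from +60 down to -140
    src=np.float32([pix(n,st(60-j/3,(200-i)/3,0)) for i,j in c])
    H=cv2.getPerspectiveTransform(np.float32(c),src)
    W=cv2.warpPerspective(im,H,(400,600),flags=cv2.INTER_CUBIC|cv2.WARP_INVERSE_MAP)
    cv2.circle(W,(200,180),114,(0,0,255),1)
    for y in(22.2,-22.2): cv2.circle(W,(int(200-3*y),int(180+3*26.4)),9,(0,255,0),1)
    out.append(W)
    for r in env.silhouettes(n,'dish'):
        m=r['region']&(d>0); v,u=np.nonzero(m); q=world(n,u,v,d[m])
        if np.hypot(*(np.median(q,0)[:2]-S[:2]))<.06:
            L=((q-S)*1000)@E; t=L[(L[:,2]>8)&(L[:,2]<22)]; print(n,'dish',r['conf'],cv2.minEnclosingCircle(t[:,:2].astype(np.float32)),np.median(t,0),np.percentile(L,[2,98],axis=0))
    print(n,[(q,round(r['conf'],2),((world(n,*r['at'],d[int(r['at'][1]),int(r['at'][0])])-S)*1000)@E) for q in('lamp_tip','lamp_pivot','selector_tip') for r in env.tip_of(n,q)[:1]])
cv2.imwrite('pics/'+sys.argv[1],np.hstack(out)[:,:,::-1])
E
python3 look.py r6.png
```

```text
t 9.65 [-147.3   29.5   94.4] [ 0.7 -0.9  0.8] 0.08168303179848156
top dish 0.84 ((3.7033121585845947, -3.226512908935547), 30.497913360595703) [ 4.1 -2.7 15.3] [[-22.4 -29.4   8.7]
 [ 30.7  24.3  21.5]]
top [('lamp_tip', 0.52, array([-130. ,   22.3,   -1.2])), ('lamp_pivot', 0.57, array([-115.4,   30. ,    8.9]))]
side dish 0.58 ((5.815071105957031, -1.8174054622650146), 30.908235549926758) [ 4.8 -3.  15.6] [[-22.3 -30.2   0.2]
 [ 33.1  27.7  18.6]]
side [('lamp_tip', 0.57, array([-145.1,  -37.1,  161.2])), ('lamp_pivot', 0.67, array([-116.8,   25.7,   11.6]))]
```

View pics/r6.png

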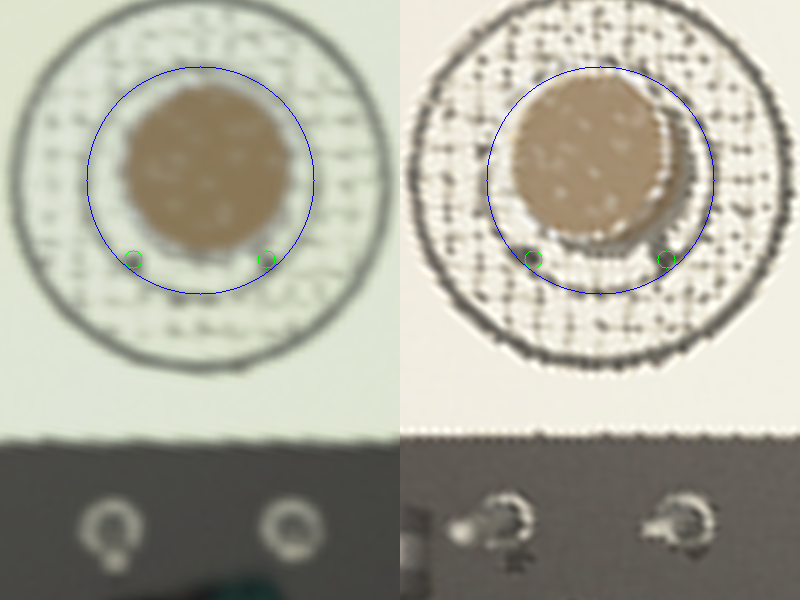

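The dish lies flat inside the ring, about 4 mm uphill of centre and 3 mm to the right. In the same picture both levers lean down (lamp tip 112,562 in the left half). Now the lamp: lower the shut fingers in front of its lever.

Emit:
{"method": "drive_tool", "body": {"moves": [{"tx": 4, "ty": 0, "tz": 15, "wx": 0, "wy": 0, "wz": 0, "gripper": 0}, {"tx": 0, "ty": 0, "tz": 20, "wx": 0, "wy": 0, "wz": 0, "gripper": 0}, {"tx": 0, "ty": 0, "tz": 16, "wx": 0, "wy": 0, "wz": 0, "gripper": 0}, {"tx": 0, "ty": 0, "tz": 6, "wx": 0, "wy": 0, "wz": 0, "gripper": 0}, {"tx": 0, "ty": 0, "tz": 0, "wx": 0, "wy": 0, "wz": 0, "gripper": 0}]}}

```text
t: 10.78
tcp_pos: [0.4439, -0.1257, 0.0737]
eef_rot: [0.129, -0.098, 0.987, 0.013]
contact_force: [0.4, 0.6, -0.6]
gripper_width: 0.002
grasp_force: 0.0
```

Run:
```python
from plan import *
s,p,R=cur(); E=np.column_stack([EX,EY,NZ]); print(((p-S)*1000)@E,s['contact_force']@E,s['gripper_width'])
p,d=snap('side'); q=p[220:340,230:390]; cv2.imwrite('pics/s7.png',cv2.resize(q,(800,600),interpolation=2)[:,:,::-1])
```

```text
[-149.7   28.6   36.5] [ 0.4  0.5 -0.7] 0.0018762021060620261
```

View pics/s7.png

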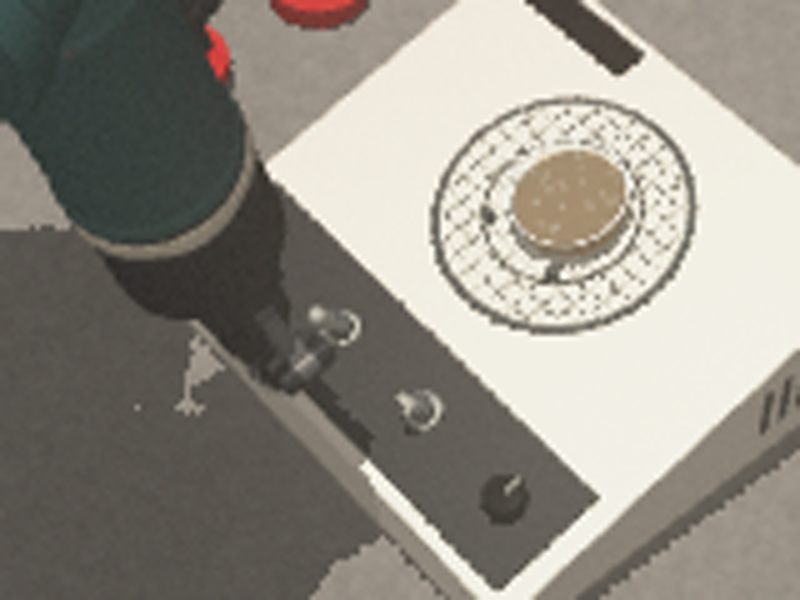

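The shut fingers (300,370) stand in front of the lamp lever (320,315), and the dish is sitting well. Now I'll push up the slope.

Emit:
{"method": "drive_tool", "body": {"moves": [{"tx": -6, "ty": 0, "tz": 0, "wx": 0, "wy": 0, "wz": 0, "gripper": 0}, {"tx": -4, "ty": 0, "tz": 0, "wx": 0, "wy": 0, "wz": 0, "gripper": 0}, {"tx": -3, "ty": 0, "tz": 0, "wx": 0, "wy": 0, "wz": 0, "gripper": 0}, {"tx": -3, "ty": 0, "tz": 0, "wx": 0, "wy": 0, "wz": 0, "gripper": 0}, {"tx": -2, "ty": 0, "tz": 0, "wx": 0, "wy": 0, "wz": 0, "gripper": 0}]}}

```text
t: 11.45
tcp_pos: [0.4593, -0.1218, 0.0781]
eef_rot: [0.128, -0.098, 0.987, 0.013]
contact_force: [-6.2, -1.8, 2.6]
gripper_width: 0.002
grasp_force: 2.9
```

Emit:
{"method": "drive_tool", "body": {"moves": [{"tx": -2, "ty": 0, "tz": 0, "wx": 0, "wy": 0, "wz": 0, "gripper": 0}, {"tx": -2, "ty": 0, "tz": 0, "wx": 0, "wy": 0, "wz": 0, "gripper": 0}, {"tx": -1.5, "ty": 0, "tz": 0, "wx": 0, "wy": 0, "wz": 0, "gripper": 0}, {"tx": 0, "ty": 0, "tz": 0, "wx": 0, "wy": 0, "wz": 0, "gripper": 0}]}}

```text
t: 11.95
tcp_pos: [0.4669, -0.1218, 0.0802]
eef_rot: [0.13, -0.098, 0.987, 0.012]
contact_force: [-0.1, -0.4, -0.1]
gripper_width: -0.003
grasp_force: 0.0
```

Emit:
{"method": "drive_tool", "body": {"moves": [{"tx": 10, "ty": 0, "tz": 0, "wx": 0, "wy": 0, "wz": 0, "gripper": 0}, {"tx": 15, "ty": 0, "tz": -10, "wx": 0, "wy": 0, "wz": 0, "gripper": 0}, {"tx": 20, "ty": 10, "tz": -40, "wx": 0, "wy": 0, "wz": 0, "gripper": 0}, {"tx": 20, "ty": 50, "tz": -50, "wx": 0, "wy": 0, "wz": 0, "gripper": 0}, {"tx": 0, "ty": 60, "tz": 0, "wx": 0, "wy": 0, "wz": 0, "gripper": 0}, {"tx": 0, "ty": 40, "tz": 0, "wx": 0, "wy": 0, "wz": 0, "gripper": 0}]}}

```text
t: 12.7
tcp_pos: [0.3513, 0.0128, 0.1536]
eef_rot: [0.13, -0.097, 0.987, 0.013]
contact_force: [0.6, -0.7, -0.0]
gripper_width: 0.002
grasp_force: 0.0
```

```bash
python3 look.py r8.png
```

```text
t 12.7 [-191.3  182.3  130.4] [ 0.4 -0.8 -0.1] 0.0020162637378971985
top dish 0.87 ((4.1981635093688965, -2.250016927719116), 29.57716941833496) [ 4.9 -2.7 15.5] [[-22.1 -27.3   9.5]
 [ 30.8  22.6  21.1]]
top dish 0.48 ((-29.241458892822266, -8.980548858642578), 162.0206298828125) [-19.7 -88.7  13.2] [[-153.8 -246.5   -9.2]
 [  93.9  124.4  102.7]]
top [('lamp_pivot', 0.6, array([-118.6,   30.7,   12.3]))]
side dish 0.75 ((6.011292457580566, -1.9271389245986938), 31.254180908203125) [ 4.7 -3.6 15.6] [[-22.2 -31.1   1.4]
 [ 32.   25.1  19.2]]
side [('lamp_tip', 0.6, array([ -86.7, -416. ,    3.5])), ('lamp_pivot', 0.81, array([-112.6,   28.1,    7.8]))]
```

View pics/r8.png

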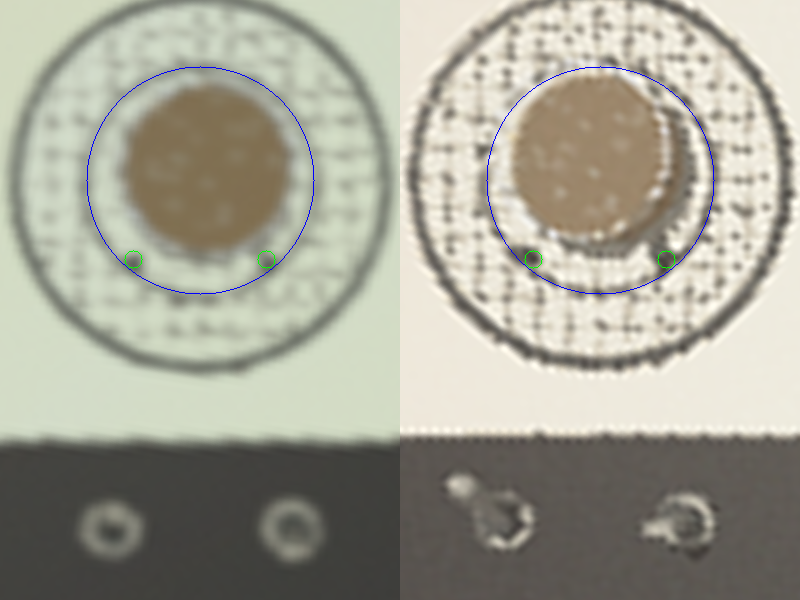

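The lamp lever now leans up the slope (its tip in the right half went from 463,532 to 460,487). The selector is unchanged and the dish has not moved.

```bash
python3 -c "
from rig import env
print(env.finish_job())"
```

```text
the job is handed in; nothing more can be done
None
```

The job is handed in, with no verdict shown: the dish lies flat inside the ring about 4 mm uphill of the pins, set down at about 4 N; the lamp lever is snapped on, and the selector is unchanged.

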